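Build a cell-strainer cascade on the receiver tube

ROBOT

A 7-joint arm with a two-finger parallel gripper is mounted at the origin on the work surface. World frame = base frame: x ahead of the robot, y to its left, z up, the work surface at z = 0. Lengths are in mm, angles in rad, forces in N, time in s.
With the tool pointing down it reaches from about 400 to 875 mm from the base axis. Payload 4.4 kg.
Tool frame: the origin (TCP) lies between the finger pads; the fingertips stand ctrl.tip_reach ahead of it and the grasp point (between the pads) lies 8 mm behind it (ctrl.tip_reach is the distance from the TCP to the fingertips, in mm); z points along the fingers, y is the direction in which the jaws open and shut (so a half turn about z gives the same grasp; the last joint's range is limited). The gripper opens to 85 mm and grips with 20 to 120 N. Pads are 22 mm wide; open, the fingers measure 114 mm over their backs; the gripper's body (76 mm by 85 mm) begins 54 mm behind the grasp point. The pads swing forward as they close: fully open they stand 13 mm farther back than shut.
Start: joints at [1.104, 0.628, 0.038, 1.517, -0.027, 0.996, -0.02], TCP at [253.63, -598.49, 213.713] pointing down, gripper open.
Joint ranges: [-3.06, 3.06], [-0.37, 2.12], [-1.25, 1.32], [0.18, 2.47], [-1.1, 4.24], [0.23, 1.98], [-2.94, 2.94]. Speed limits (rad/s): [2.57, 2.57, 3.14, 3.14, 3.14, 3.14, 3.14].

INTERFACE

Orientations are given as [roll, pitch, yaw] about the fixed x, y, z axes, in that order (R = Rz(yaw) Ry(pitch) Rx(roll)).
In Python, from cell import status, viewer, order, ctrl gives the robot as it stands.
- The arm moves only by the tool play_rows, never from a script. Its argument "series" is a list of rows, each a list of 5 numbers: the shift along the tool's x, y, z in cm, then the turn about the tool's z in degrees, then the closure, from 0 (fully open) to 1 (shut). In form: [[x, y, z, yaw, gripper], ...]. A call has 1 to 8 rows; each row is the pose to reach, as a shift and turn from the pose commanded when the call began, along the tool's axes at that moment; what a row does not reach only later rows make up. A row lasts 1/10 s, in which the tool goes at most 50 mm and 8.59 degrees, less where a joint would pass 70% of its speed; a pose out of reach is approached as far as the arm can. A call with a gripper value outside its range is refused whole. The fingers move at their own pace and stop on an object; the grip force is fixed at half the most. Time passes only in rows, so rows that repeat a pose let the fingers close. It gives the time, the measured TCP pose, the force and the opening at its end, in the units of the state.
- status.read_state(): the state, without advancing time (a new reading comes with each control period).
- viewer.get_image(name): name is "scene" or "top" or "wrist"; returns a dict with "img" (420x560x3 uint8, red, green, blue), "vfov" (degrees; the focal length in pixels is half the picture's height over the tangent of half this angle, whatever the lens; pixels are square), "cx", "cy" (the principal point, pixels), "rvec" (rotation vector, rad) and "tvec" (3), from world to camera coordinates, as OpenCV has them; the wrist camera has in their place "tool_from_camera" (4x4, takes a point from camera to tool coordinates, whose origin is the TCP and whose axes are the flange's). Camera axes: x right, y down, z forward; pixel columns grow to the right and rows downward; lengths in mm; the calibration is good to about 2 mm. A picture is of the moment at which its call begins: read the wrist's pose just before it. There is no depth.
- order.finish_job(): hands the job in, once; it reports no verdict.
The state is a dict: "clock": time; "qpos": joint angles; "qd": joint speeds; "tau": joint torques, N m; "eef_pos": TCP position; "tool_rot": TCP orientation; "force": force on the tool from outside, world axes, zero at the start; "torque": the same for the moment, N m; "width": finger opening in mm.
Only numpy, scipy, OpenCV 4.12 (cv2) and the standard library are available. Lean on these libraries where they do the work, as an engineer would, in place of code of your own. Each camera call takes 0.05 s, during which the arm holds its last target. There are 200 camera calls.

TASK

Build the strainer cascade for the next sample on the open tube in the rack, the one with the black collar: from the collar up, one piece at a time, the blue strainer (finest), then the white one, then the yellow one (coarsest), and last the grey funnel on top. Push each piece's spigot fully home so that it sits upright and flush on the one below, setting it down rather than dropping it. Leave the orange strainer, the loose tube cap, the forceps and the bottle where they are.

Things in the scene. Friction and masses are not known exactly. Their poses are not given: they have to be found in the camera images.
- strainer_blue: Blue plastic cell strainer, the finest; 12 g, 38 mm tall. Tapered spigot below (14 mm tall, 27 mm across at the foot, 35 at its top); above it, 14 to 38 mm up, a round cuff 44 mm across (45 at most), flat shoulder beneath, open socket on top (38 mm wide). Stands on its foot on the pad; origin at the foot's centre, z up. Nested, 1.5 mm play; the shoulder rests on the rim below.
- strainer_white: White strainer, the middle mesh; the same shape, sizes and origin as the blue one, only the colour differs. Seated in another strainer, its foot is 24 mm above that one's foot.
- strainer_yellow: Yellow strainer, the coarsest; the same shape, sizes and origin as the blue one. All strainers and the funnel start upright on a blue-green pad 2 mm thick.
- funnel: Light grey plastic funnel, 18 g, 60 mm tall. Spigot and 44 mm shoulder (14 mm above the foot) as on the strainers; then it flares to a straight round wall 56 mm across, 34 to 60 mm above the foot (grip here). Stands on its foot on the pad; origin at the foot's centre, z up. Seated in a strainer, its foot is 24 mm above that one's foot.
- receiver: Open 50 ml tube with a round black collar on its mouth, held firmly upright in the rack (it does not move). Origin at the centre of the tube's lower end, z up. The collar is 44 mm across, its socket 38 mm wide and at least 20 mm deep, its rim 132 mm above the origin (138 mm above the bench). A strainer seated in it has its foot 118 mm above this origin.
- rack: White wire rack for 50 ml tubes, fixed, 88 mm along its x, 214 mm along its y, 66 mm tall; origin at the centre of its underside. It holds three tubes at (-21, -84), (21, 0) and (-21, 84) mm in its x, y: the receiver in one and, in the other two, tubes with violet screw caps (35 mm across, tops 122 mm above the bench, fixed).
- strainer_orange: Orange strainer, not wanted today; the same shape and sizes as the blue one. To be left alone.
- tube_cap: Violet screw cap of the open tube, loose, 35 mm across, 14 mm tall, origin at the centre of its underside. To be left alone.
- forceps: Steel forceps, loose, 130 mm long along their x, 20 mm wide, 6 mm tall, lying flat; origin under their middle. To be left alone.
- bottle: Clear reagent bottle with a red cap, loose, 68 mm across, 125 mm tall, origin at the centre of its underside. To be left alone.
Things that resemble listed ones, but are neither listed nor needed, are in the scene too. Several things look just like the strainer_yellow: the one meant starts farthest to the robot's left. Of the things that look like the strainer_blue, take the one that is farthest from the robot's base at the start.

How it is judged (in metres and radians):
On the way, in this order (a step that is already met when the one before it is completed fails the run):
1. blue strainer seated in the black collar of the open tube (horizontal distance between strainer_blue and receiver below 0.005 m and z of strainer_blue in the frame of receiver between 0.115 and 0.121 m and angle between strainer_blue's own z axis and vertical below 0.08 rad), for 0.2 s.
2. white strainer seated in the blue one (horizontal distance between strainer_white and strainer_blue below 0.005 m and z of strainer_white in the frame of strainer_blue between 0.021 and 0.027 m and angle between strainer_white's own z axis and vertical below 0.08 rad), for 0.2 s.
3. yellow strainer seated in the white one (horizontal distance between strainer_yellow and strainer_white below 0.005 m and z of strainer_yellow in the frame of strainer_white between 0.021 and 0.027 m and angle between strainer_yellow's own z axis and vertical below 0.08 rad), for 0.2 s.
4. grey funnel seated in the yellow strainer (horizontal distance between funnel and strainer_yellow below 0.005 m and z of funnel in the frame of strainer_yellow between 0.021 and 0.027 m and angle between funnel's own z axis and vertical below 0.08 rad), for 0.2 s.
At the end, for the whole second after the job is handed in: From the collar up: blue, white, yellow, funnel, each seated home in the one below (centres within 5 mm, height within 3 mm of fully home, upright within 0.08 rad), and all at rest (all of step 1 and all of step 2 and all of step 3 and all of step 4 and linear speed of each of strainer_blue, strainer_white, strainer_yellow, funnel below 0.01 m/s and angular speed of each of strainer_blue, strainer_white, strainer_yellow, funnel below 0.15 rad/s); the robot touches nothing.
It fails at once if the orange strainer, the tube cap, the forceps or the bottle is shifted by more than 20 mm (distance of any of strainer_orange, tube_cap, forceps, bottle from where it was at the start of the episode above 0.02 m).
It fails at once if a piece is dropped (moves faster than 0.6 m/s while not held) ((linear speed of strainer_blue above 0.6 m/s and contact force between the fingers and strainer_blue below 0.05 N) or (linear speed of strainer_white above 0.6 m/s and contact force between the fingers and strainer_white below 0.05 N) or (linear speed of strainer_yellow above 0.6 m/s and contact force between the fingers and strainer_yellow below 0.05 N) or (linear speed of funnel above 0.6 m/s and contact force between the fingers and funnel below 0.05 N)).
It also fails if it takes over 112 s, if anything falls off the work surface, if the arm or the gripper's body presses on something with over 40 N, if the wrist force passes 120 N, or if a joint passes its speed limit or range.

## Working session

There is one attempt and no reset: what is moved stays moved. The work goes in short steps, Python scripts to look and compute and a tool call to move; the robot and the scene stay as the last step left them, time stands still between calls to the robot, and variables do not carry over. Pictures are saved under pics/ and viewed, about 12 in all and at most 16, crops included, and the job is handed in when it is done.

Besides the shell and the picture viewer there is one more tool, called after ">>>" as a command line: name --pt "numbers of a row" for each row, then --argument value for the rest. play_rows: Moves the arm, as the interface text tells. Its arguments: {"type":"object","properties":{"series":{"type":"array","items":{"type":"array","items":{"type":"number"}}}},"required":["series"]}

```bash
mkdir -p pics; ls; python3 - <<'E'
from cell import status, viewer, ctrl
import cv2,numpy as np
s=status.read_state();print(s,ctrl.tip_reach)
for n in("scene","top"):
    d=viewer.get_image(n);cv2.imwrite(f"pics/{n}0.png",d["img"][...,::-1])
    np.save(f"pics/{n}0.npy",d["img"])
    print(n,{k:v for k,v in d.items() if k!="img"})
E
```

```text
pics
{'clock': 0.0, 'qpos': array([ 1.10418534,  0.6293522 ,  0.03842266,  1.51835536, -0.02700254,
        0.99629601, -0.01999251]), 'qd': array([ 0.00077377, -0.00037723,  0.00067645,  0.0008152 , -0.00057685,
       -0.00056411,  0.00086336]), 'tau': array([ 2.10761386e-04, -5.63398433e+01,  1.22640945e+00, -1.93445438e+01,
        1.10722653e-02,  1.02954419e-02, -1.09076844e-06]), 'eef_pos': array([ 253.39089597, -597.86804178,  212.78887008]), 'tool_rot': array([-3.13969912e+00,  1.15955141e-05,  4.00832993e-01]), 'force': array([ 0.03618966, -0.26981671, -0.12298236]), 'torque': array([-0.03115058,  0.03826638,  0.07353619]), 'width': 85.64984079423913} 11.0
scene {'vfov': 43.274633023099284, 'cx': 280.3546015420153, 'cy': 212.37691533027728, 'rvec': array([ 2.16652679,  1.07238038, -0.45816102]), 'tvec': array([-278.7353095 , -260.03526011, 1563.96128432])}
top {'vfov': 47.898054986101556, 'cx': 269.3951319132647, 'cy': 210.12712042461135, 'rvec': array([ 2.18505904, -2.19742468,  0.08428811]), 'tvec': array([ -25.18899818,  459.82450749, 1190.39521056])}
```

View pics/top0.png

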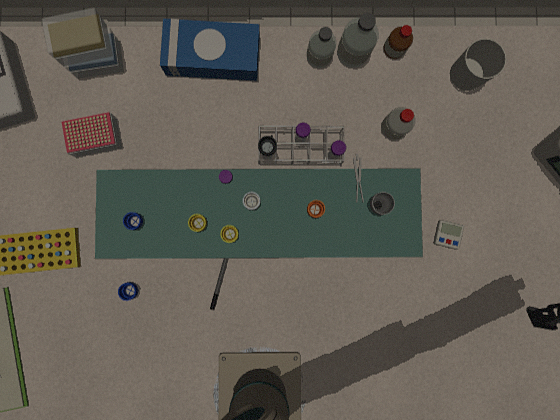

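View pics/scene0.png

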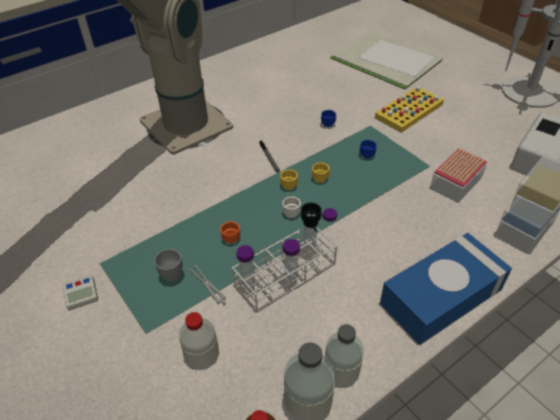

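The top view shows the wanted blue at (134,221), far from the base, and a decoy at (129,291). The leftmost yellow is at (198,223), with a decoy at (230,234). White is at (251,201), the funnel at (382,203), orange at (316,209) and the black collar at (267,146).

```bash
cat > h.py <<'E'
import numpy as np,cv2
from cell import status,viewer
from scipy.spatial.transform import Rotation as Ro
def cam(d,s=None):
    f=d["img"].shape[0]/2/np.tan(np.radians(d["vfov"])/2)
    if "rvec" in d:
        R=cv2.Rodrigues(np.array(d["rvec"],float))[0];t=np.array(d["tvec"]).ravel();return f,d["cx"],d["cy"],R.T,-R.T@t
    Rt=Ro.from_euler("xyz",s["tool_rot"]).as_matrix();T=np.array(d["tool_from_camera"])
    return f,d["cx"],d["cy"],Rt@T[:3,:3],Rt@T[:3,3]+s["eef_pos"]
def p2w(c,u,v,z):
    f,cx,cy,R,o=c;r=R@np.array([(u-cx)/f,(v-cy)/f,1]);return o+r*(z-o[2])/r[2]
def w2p(c,p):
    f,cx,cy,R,o=c;q=R.T@(np.array(p)-o);return np.array([f*q[0]/q[2]+cx,f*q[1]/q[2]+cy])
def tool(s,dw):
    "world shift mm -> tool axes cm"
    return Ro.from_euler("xyz",s["tool_rot"]).as_matrix().T@np.array(dw)/10
E
python3 - <<'E'
from h import *
ct=cam(viewer.get_image("top"));cs=cam(viewer.get_image("scene"))
im=np.load("pics/top0.npy")
# centroid of rim px, z of rim
for n,u,v,z in [("blue",134,221,40),("yel",198,223,40),("yel2",230,234,40),("white",251,201,40),("funnel",382,203,62),("orange",316,209,40),("collar",267,146,138),("cap1",303,130,122),("cap2",338,148,122),("loosecap",226,177,16),("forc",358,178,5),("bottle",407,115,125),("blue2",129,291,38)]:
    p=p2w(ct,u,v,z);print(n,p.round(1),np.hypot(*p[:2]).round(),"scene px",w2p(cs,p).round())
c=im[115:305,90:430][...,::-1]
cv2.imwrite("pics/c1.png",cv2.convertScaleAbs(cv2.resize(c[:150],None,fx=2.35,fy=2.35,interpolation=cv2.INTER_CUBIC),alpha=1.5))
E
```

```text
blue [432.7 309.7  40. ] 532.0 scene px [366. 145.]
yel [426.8 150.5  40. ] 453.0 scene px [318. 168.]
yel2 [399.   70.9  40. ] 405.0 scene px [287. 175.]
white [481.2  18.3  40. ] 482.0 scene px [290. 202.]
funnel [ 472.6 -304.5   62. ] 562.0 scene px [168. 258.]
orange [ 460.2 -144.2   40. ] 482.0 scene px [229. 228.]
collar [600.1 -22.  138. ] 600.0 scene px [310. 209.]
cap1 [ 641.1 -107.   122. ] 650.0 scene px [290. 244.]
cap2 [ 597.9 -188.9  122. ] 627.0 scene px [244. 250.]
loosecap [545.3  82.8  16. ] 552.0 scene px [328. 212.]
forc [ 542.6 -257.9    5. ] 601.0 scene px [207. 284.]
bottle [ 675.3 -352.5  125. ] 762.0 scene px [193. 318.]
blue2 [259.9 320.2  38. ] 412.0 scene px [327. 115.]
```

View pics/c1.png

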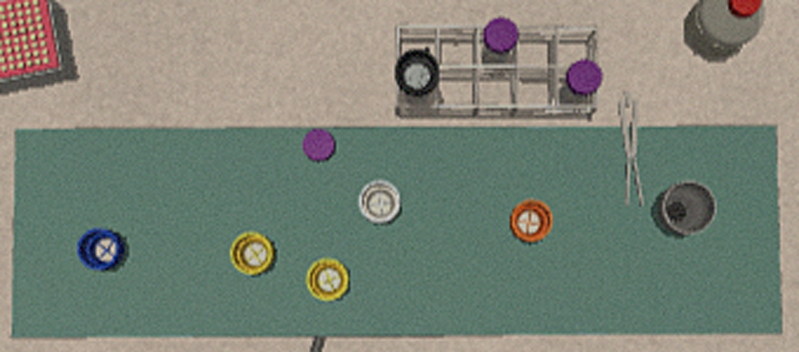

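Positions agree across both cameras. First move goes towards the blue piece, squaring the tool yaw to 0.

>>> play_rows --pt "4 -2.5 0 4 0" --pt "9 -5.5 0 8 0" --pt "14 -8.5 0 12 0" --pt "19 -11.5 0 16 0" --pt "23.5 -14.5 0 20 0" --pt "28 -17.5 0 23 0" --pt "32 -20 0 23 0" --pt "35 -21.5 0 23 0"

```text
clock: 1.0
eef_pos: [484.3, -272.8, 213.8]
tool_rot: [-3.142, 0.0, -0.001]
force: [1.4, -0.9, 0.8]
width: 85.3
```

```bash
python3 -c "
from h import *
s=status.read_state();print(s['clock'],s['eef_pos'],s['tool_rot'],s['qpos'].round(2),s['qd'].round(2))
for p in [(480,50,200),(433,310,150)]: print(tool(s,np.array(p)-s['eef_pos']).round(2))"
```

```text
1.0 [ 484.26814191 -272.83526444  213.79770605] [-3.14156128e+00  2.17882567e-04 -6.65886930e-04] [ 0.37  0.5   0.14  1.79 -0.09  0.87 -1.02] [-0.87  0.08 -0.02 -0.16  0.01  0.06 -0.9 ]
[ -0.45 -32.28   1.38]
[ -5.16 -58.28   6.38]
```

>>> play_rows --pt "-0.5 -5 0 0 0" --pt "-1 -10 0 0 0" --pt "-1.2 -15 0 0 0" --pt "-1.2 -20 0 0 0" --pt "-1.2 -25 0 0 0" --pt "-1.2 -30 0 0 0" --pt "-1.2 -35 0 0 0" --pt "-1.2 -40 0 0 0"

```text
clock: 1.8
eef_pos: [471.6, 126.7, 213.9]
tool_rot: [-3.141, -0.0, -0.001]
force: [2.0, 0.0, -0.0]
width: 85.3
```

>>> play_rows --pt "-1 -4 0 0 0" --pt "-2 -8 0 0 0" --pt "-3 -11.5 1 0 0" --pt "-4 -14.5 2.5 0 0" --pt "-4.7 -16.5 4 0 0" --pt "-4.7 -17.4 5 0 0" --pt "-4.7 -17.4 5.5 0 0" --pt "-4.7 -17.4 5.5 0 0"

```text
clock: 2.6
eef_pos: [425.4, 297.0, 158.2]
tool_rot: [3.14, 0.001, -0.002]
force: [0.4, 0.7, -0.2]
width: 85.4
```

```bash
cat > w.py <<'E'
import sys
from h import *
n=sys.argv[1];s=status.read_state();d=viewer.get_image("wrist");np.save(f"pics/{n}.npy",d["img"])
print(s['clock'],s['eef_pos'].round(1),s['tool_rot'].round(3),s['qpos'].round(2),s['width'])
c=cam(d,s);print("cam",c[4].round(),c[0],c[3][:,2].round(2),c[3][:,0].round(2))
cv2.imwrite(f"pics/{n}.png",d["img"][...,::-1])
E
python3 w.py w1
```

```text
2.6 [425.4 297.  158.2] [ 3.14e+00  1.00e-03 -2.00e-03] [-0.72  0.52  0.08  1.94 -0.06  0.68 -2.18] 85.37782899744771
cam [507. 297. 318.] 336.33031449290434 [-0.31 -0.   -0.95] [-0. -1.  0.]
```

View pics/w1.png

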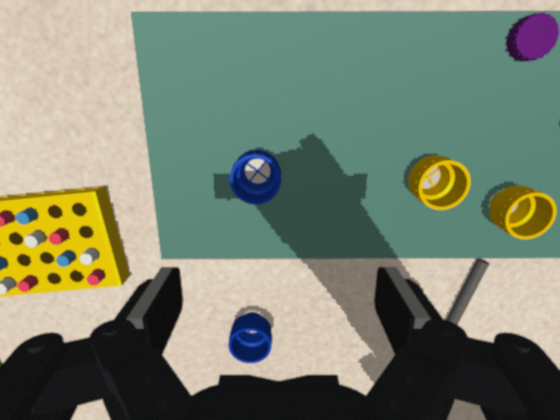

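Blue piece at wrist pixel (255,178), decoy at (250,335), yellow at (440,183) and its decoy at (522,212). Now I fit the model silhouettes to the colour masks.

```bash
cat >> h.py <<'E'
from scipy.optimize import minimize
B=np.linspace(0,2*np.pi,60)
CIR={"strainer":[(22.2,38),(22.2,14),(17.5,14),(13.5,0)],"funnel":[(28,60),(28,34),(22,14),(17.5,14),(13.5,0)]}
def hull(c,xy,z0,kind="strainer"):
    P=[w2p(c,[xy[0]+r*np.cos(b),xy[1]+r*np.sin(b),z0+h]) for r,h in CIR[kind] for b in B]
    return cv2.convexHull(np.float32(P))
def mask(img,kind,win):
    h=cv2.cvtColor(img,cv2.COLOR_RGB2HSV);H,S,V=[h[...,i].astype(int) for i in range(3)]
    m={"blue":(H>105)&(H<130)&(S>140),"yellow":(H>20)&(H<32)&(S>130),"violet":(H>132)&(H<160)&(S>100),"orange":(H<16)&(S>150),
       "white":(S<45)&(V>110),"grey":(S<50),"black":(V<45)}[kind].astype(np.uint8)
    w=np.zeros_like(m);w[win[1]:win[3],win[0]:win[2]]=1;m=m*w
    m=cv2.morphologyEx(m,cv2.MORPH_OPEN,np.ones((3,3)))
    k=cv2.findContours(m,cv2.RETR_EXTERNAL,cv2.CHAIN_APPROX_NONE)[0]
    return cv2.convexHull(max(k,key=cv2.contourArea)).astype(np.float32)
def fit(c,hm,xy,z0,kind="strainer"):
    def cost(q):
        h=hull(c,q,z0,kind);a=cv2.intersectConvexConvex(h,hm)[0]
        return 1-a/(cv2.contourArea(h)+cv2.contourArea(hm)-a)
    r=minimize(cost,xy,method="Nelder-Mead",options=dict(initial_simplex=np.array(xy)+[[0,0],[8,0],[0,8]],xatol=.05,fatol=1e-5))
    return r.x.round(1),round(1-r.fun,3)
E
python3 - <<'E'
from h import *
s=status.read_state();d=viewer.get_image("wrist");c=cam(d,s);im=d["img"]
print("blue",fit(c,mask(im,"blue",(220,130,300,215)),(433,310),2))
print("yel",fit(c,mask(im,"yellow",(400,145,474,215)),(427,150),2))
d=viewer.get_image("top");c=cam(d);im=np.load("pics/top0.npy")
for n,k,w,x,z,kk in [("blue","blue",(115,205,150,235),(433,310),2,"strainer"),("yel","yellow",(185,205,211,236),(427,150),2,"strainer"),("white","white",(238,188,264,213),(481,18),2,"strainer"),("funnel","grey",(368,188,400,218),(473,-305),2,"funnel"),]:
    print("top",n,fit(c,mask(im,k,w),x,z,kk))
E
```

```text
blue (array([435.4, 316.7]), np.float64(0.953))
yel (array([430.2, 154.4]), np.float64(0.965))
top blue (array([434.5, 315.6]), np.float64(0.584))
top yel (array([417.5, 148.4]), np.float64(0.147))
top white (array([467. ,  14.6]), np.float64(0.047))
top funnel (array([ 474. , -307.4]), np.float64(0.948))
```

>>> play_rows --pt "0 -0.4 1 0 0" --pt "0.2 -0.5 3 0 0" --pt "0.2 -0.5 5 0 0" --pt "0.2 -0.5 5.5 0 0" --pt "0.2 -0.5 5.5 0 0" --pt "0.2 -0.5 5.5 0 0"

```text
clock: 3.35
eef_pos: [427.5, 303.8, 104.2]
tool_rot: [-3.141, -0.001, -0.001]
force: [-0.2, -0.4, -0.2]
width: 85.3
```

```bash
python3 w.py w2; python3 - <<'E'
from h import *
s=status.read_state();d=viewer.get_image("wrist");c=cam(d,s);im=d["img"]
m=mask(im,"blue",(150,60,450,330));print(m.reshape(-1,2).min(0),m.reshape(-1,2).max(0))
print("blue",fit(c,m,(435,315),2))
E
```

```text
3.35 [427.5 303.8 104.2] [-3.141e+00 -1.000e-03 -1.000e-03] [-0.71  0.61  0.06  1.97 -0.07  0.56 -2.18] 85.28296567142318
cam [509. 303. 265.] 336.33031449290434 [-0.31  0.   -0.95] [-0. -1. -0.]
[229. 165.] [291. 230.]
blue (array([435.8, 316.5]), np.float64(0.959))
```

View pics/w2.png

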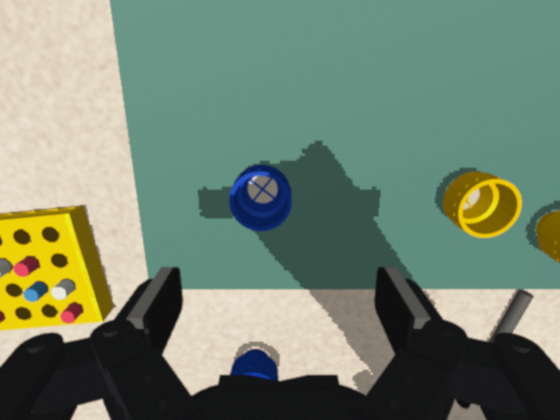

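Blue is at (260,198) and the fit repeats to 1 mm from both heights. Descending and gripping.

>>> play_rows --pt "0.5 -0.8 1 0 0" --pt "0.8 -1.25 3 0 0" --pt "0.8 -1.25 5 0 0" --pt "0.8 -1.25 6.5 0 0" --pt "0.8 -1.25 7.3 0 0" --pt "0.8 -1.25 7.6 0 0" --pt "0.8 -1.25 7.6 0 0"

```text
clock: 4.15
eef_pos: [435.2, 316.4, 27.6]
tool_rot: [-3.141, -0.0, -0.001]
force: [0.1, -0.3, -0.3]
width: 85.4
```

```bash
python3 w.py w3
```

```text
4.15 [435.2 316.4  27.6] [-3.141e+00 -0.000e+00 -1.000e-03] [-0.71  0.75  0.05  1.97 -0.08  0.42 -2.18] 85.37823972866502
cam [517. 316. 188.] 336.33031449290434 [-0.31  0.   -0.95] [-0. -1.  0.]
```

View pics/w3.png

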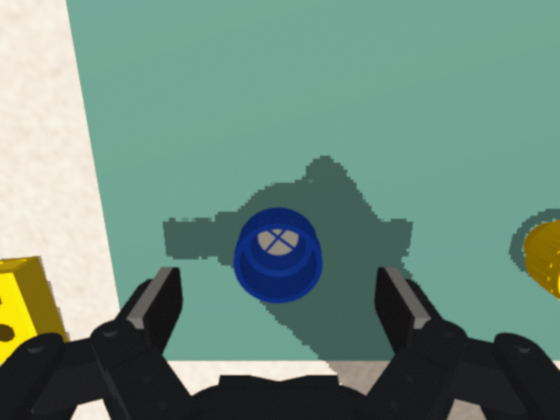

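>>> play_rows --pt "0 0 0 0 0.3" --pt "0 0 0 0 0.5" --pt "0 0 0 0 0.7" --pt "0 0 0 0 1" --pt "0 0 0 0 1" --pt "0 0 0 0 1" --pt "0 0 0 0 1" --pt "0 0 0 0 1"

```text
clock: 5.0
eef_pos: [435.0, 316.2, 27.7]
tool_rot: [3.142, -0.0, -0.001]
force: [0.9, 0.0, -0.3]
width: 0.0
```

>>> play_rows --pt "0 0 -0.5 0 1" --pt "0 0 -2 0 1" --pt "0 0 -5 0 1" --pt "0 0 -9 0 1" --pt "0 0 -13 0 1" --pt "0 0 -15 0 1" --pt "0 0 -16 0 1" --pt "0 0 -16 0 1"

```text
clock: 5.8
eef_pos: [435.6, 316.6, 188.9]
tool_rot: [-3.14, -0.002, -0.001]
force: [-1.1, -0.3, -0.2]
width: 0.2
```

```bash
python3 w.py w4;  python3 - <<'E'
from h import *
s=status.read_state();d=viewer.get_image("wrist");c=cam(d,s);im=d["img"]
m=mask(im,"blue",(200,150,360,330))
for dz in (-21,-25,-29): print(dz,fit(c,m,s["eef_pos"][:2],s["eef_pos"][2]+dz),s["eef_pos"])
E
```

```text
5.8 [435.6 316.6 188.9] [-3.14e+00 -2.00e-03 -1.00e-03] [-0.74  0.5   0.08  1.86 -0.06  0.78 -2.2 ] 0.1877621296970604
cam [517. 316. 349.] 336.33031449290434 [-0.31  0.   -0.95] [-0. -1. -0.]
-21 (array([464.1, 316. ]), np.float64(0.227)) [434.80968045 316.09230328 187.58093471]
-25 (array([463.4, 316. ]), np.float64(0.238)) [434.80968045 316.09230328 187.58093471]
-29 (array([462.7, 316. ]), np.float64(0.25)) [434.80968045 316.09230328 187.58093471]
```

View pics/w4.png

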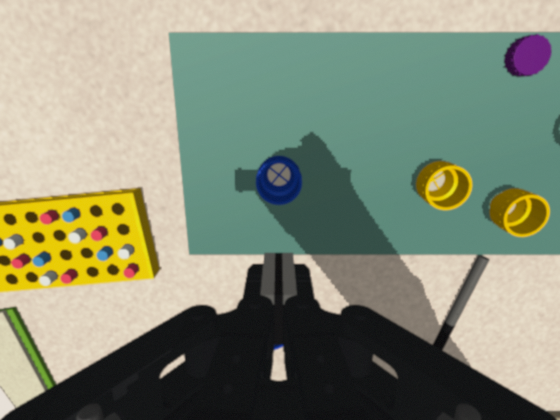

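The grasp missed: the fingers shut to 0 with the strainer still standing at (278,180). I'll check the camera-to-tool geometry against where the closed tips appear, at (279,255).

```bash
python3 - <<'E'
from h import *
s=status.read_state();d=viewer.get_image("wrist");c=cam(d,s);im=d["img"]
print(np.array(d["tool_from_camera"]).round(3), s["eef_pos"],s["width"],s["clock"])
e=s["eef_pos"]
for dz in (11,0,-8,-20): print(dz,w2p(c,e-[0,0,dz]))
print(fit(c,mask(im,"blue",(240,140,320,215)),(435,316),2))
t=viewer.get_image("top");cv2.imwrite("pics/top1.png",cv2.resize(t["img"][90:300,60:340,::-1],None,fx=2.8,fy=2.8,interpolation=cv2.INTER_CUBIC))
c2=cam(t);print([(w2p(c2,p)-[60,90])*2.8 for p in (e-[0,0,11],(435,316,40))])
c3=cam(viewer.get_image("scene"));print("scene", w2p(c3,(435,316,40)))
E
```

```text
[[-0.00000e+00 -9.50000e-01 -3.14000e-01  8.13800e+01]
 [ 1.00000e+00 -1.00000e-03  0.00000e+00  1.72000e-01]
 [-0.00000e+00 -3.14000e-01  9.50000e-01 -1.60239e+02]
 [ 0.00000e+00  0.00000e+00  0.00000e+00  1.00000e+00]] [434.36310175 315.71999373 186.78129475] 0.5340990432310299 5.9
11 [277.80893268 245.14648862]
0 [277.81729396 254.17911862]
-8 [277.82401958 261.44476608]
-20 [277.83531468 273.64678664]
(array([436. , 316.5]), np.float64(0.956))
[array([151.71850912, 356.98573556]), array([200.07595688, 364.25300739])]
scene [367.84844174 144.78060594]
```

View pics/top1.png

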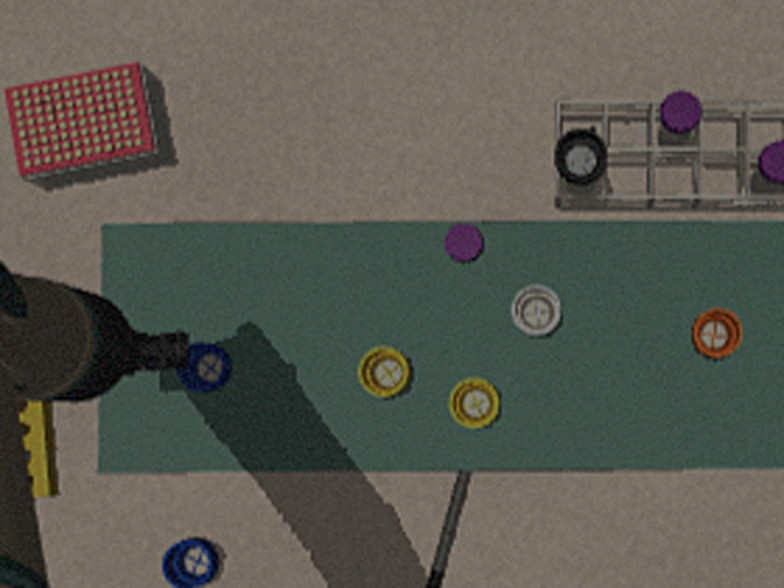

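```bash
python3 - <<'E'
from h import *
s=status.read_state();e=s["eef_pos"]
d=viewer.get_image("scene");c=cam(d);im=d["img"][...,::-1]
p=w2p(c,e);x0,y0=int(p[0])-70,max(int(p[1])-50,0);k=4
cr=cv2.convertScaleAbs(cv2.resize(im[y0:y0+140,x0:x0+100],None,fx=k,fy=k,interpolation=cv2.INTER_CUBIC),alpha=1.4)
for q,col in ((e-[0,0,11],(0,0,255)),(e,(0,255,0)),(e+[0,0,8],(255,255,0)),(e+[0,0,62],(255,0,255))):
    u=(w2p(c,q)-[x0,y0]+.5)*k;cv2.drawMarker(cr,tuple(int(a) for a in u),col,0,12,1)
w=viewer.get_image("wrist")["img"][200:340,200:360,::-1]
w=cv2.resize(w,None,fx=2.4,fy=2.4);w=cv2.copyMakeBorder(w,0,cr.shape[0]-w.shape[0],0,0,0)
cv2.imwrite("pics/m1.png",np.hstack([cr,w]));print(x0,y0,s["width"],e)
E
```

```text
303 48 -0.04771955367110072 [434.24556049 315.58122168 186.27091836]
```

View pics/m1.png

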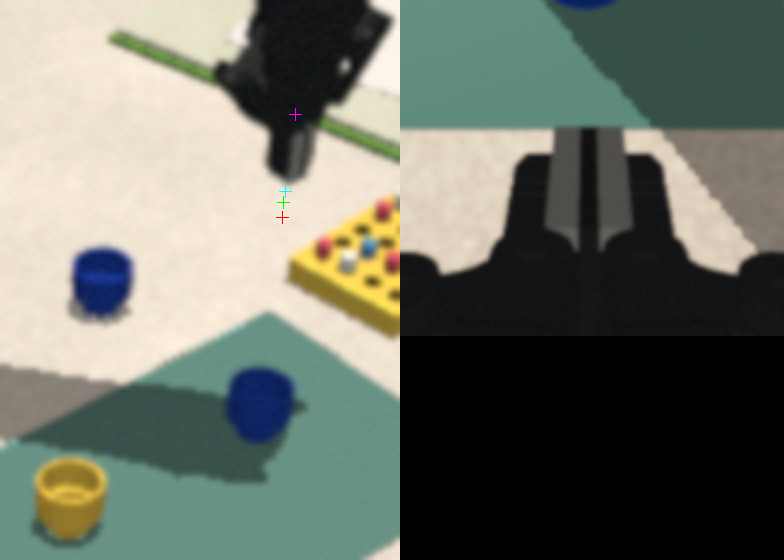

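```bash
python3 - <<'E'
from h import *
from scipy.optimize import least_squares
s=status.read_state();e=s["eef_pos"]
cs=cam(viewer.get_image("scene"));ct=cam(viewer.get_image("top"));d=viewer.get_image("wrist");cw=cam(d,s)
us=np.array([375.3,92.5])
for z in (150,165,175,185,195,205,215): print(z,p2w(cs,*us,z).round(),p2w(ct,126.8,213.2,z).round(), "wrist px of x+11:",w2p(cw,[e[0]+11,e[1],z]).round())
im=viewer.get_image("top")["img"][190:240,95:150,::-1]
cv2.imwrite("pics/t2.png",cv2.convertScaleAbs(cv2.resize(im,None,fx=10,fy=10,interpolation=cv2.INTER_CUBIC),alpha=2.5))
E
```

```text
150 [381. 379. 150.] [445. 296. 150.] wrist px of x+11: [278. 211.]
165 [397. 362. 165.] [444. 291. 165.] wrist px of x+11: [278. 220.]
175 [407. 350. 175.] [444. 288. 175.] wrist px of x+11: [278. 226.]
185 [418. 338. 185.] [443. 285. 185.] wrist px of x+11: [278. 234.]
195 [428. 327. 195.] [442. 283. 195.] wrist px of x+11: [278. 242.]
205 [438. 315. 205.] [442. 280. 205.] wrist px of x+11: [278. 251.]
215 [449. 303. 215.] [441. 277. 215.] wrist px of x+11: [278. 261.]
```

View pics/t2.png

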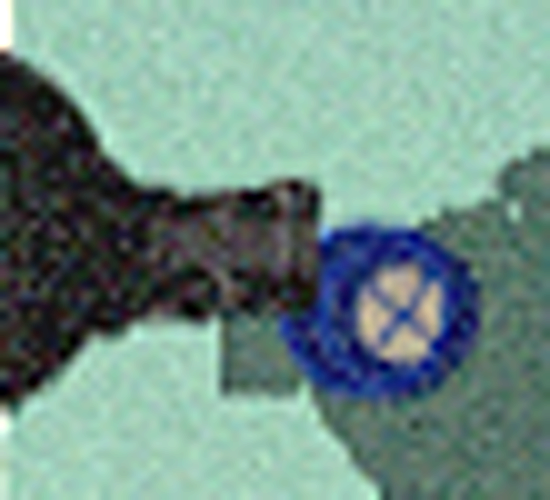

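The scene and wrist views agree that the shut fingertips sit about 18 mm *behind* the TCP, not 11 mm ahead of it. So I closed above the rim. I'll go with the measured value and grip about 30 mm deeper.

>>> play_rows --pt "0 0 0 0 0" --pt "0 0 0 0 0" --pt "0 0 0 0 0" --pt "0 0 0 0 0" --pt "0 0 1 0 0" --pt "0 0 4 0 0" --pt "0 0 8 0 0" --pt "0 0 11 0 0"

```text
clock: 7.15
eef_pos: [434.3, 315.7, 75.6]
tool_rot: [3.141, 0.001, -0.001]
force: [0.7, 0.8, 0.3]
width: 85.1
```

>>> play_rows --pt "0 0 2 0 0" --pt "0 0 4 0 0" --pt "0 0 5.5 0 0" --pt "0 0 6.5 0 0" --pt "0 0 7.2 0 0" --pt "0 0 7.6 0 0" --pt "0 0 7.6 0 0"

```text
clock: 7.85
eef_pos: [435.0, 316.1, 1.6]
tool_rot: [3.141, 0.0, -0.001]
force: [-0.2, 0.4, -0.3]
width: 85.1
```

```bash
python3 w.py w5
```

```text
7.85 [435.  316.1   1.6] [ 3.141e+00  0.000e+00 -1.000e-03] [-0.71  0.8   0.04  1.98 -0.08  0.36 -2.17] 85.12749742866336
cam [516. 316. 162.] 336.33031449290434 [-0.31 -0.   -0.95] [-0. -1.  0.]
```

>>> play_rows --pt "0 0 0.2 0 0.3" --pt "0 0 0.3 0 0.5" --pt "0 0 0.3 0 0.7" --pt "0 0 0.3 0 1" --pt "0 0 0.3 0 1" --pt "0 0 0.3 0 1" --pt "0 0 0.3 0 1" --pt "0 0 0.3 0 1"

```text
clock: 8.7
eef_pos: [435.2, 316.3, -0.6]
tool_rot: [-3.141, -0.0, -0.001]
force: [-1.3, -1.0, 5.4]
width: 42.4
```

>>> play_rows --pt "0 0 -0.3 0 1" --pt "0 0 -1 0 1" --pt "0 0 -3 0 1" --pt "0 0 -6 0 1" --pt "0 0 -10 0 1" --pt "0 0 -14 0 1" --pt "0 0 -17 0 1" --pt "0 0 -18.5 0 1"

```text
clock: 9.5
eef_pos: [436.2, 317.0, 187.3]
tool_rot: [-3.138, -0.004, -0.001]
force: [-0.6, -0.1, 0.2]
width: 42.5
```

>>> play_rows --pt "0 0 -0.5 0 1" --pt "0 0 -0.5 0 1" --pt "0 0 -0.5 0 1"

```text
clock: 9.8
eef_pos: [434.4, 315.7, 187.8]
tool_rot: [3.14, 0.001, -0.001]
force: [-0.4, -0.4, 0.0]
width: 42.8
```

```bash
python3 - <<'E'
from h import *
s=status.read_state();d=viewer.get_image("wrist");c=cam(d,s);im=d["img"];e=s["eef_pos"];print(s["clock"],e,s["width"],s["force"])
w=im[150:350,180:380,::-1].copy()
w=cv2.resize(w,None,fx=2.5,fy=2.5)
d=viewer.get_image("scene");c3=cam(d);p=w2p(c3,e)
x0,y0=int(p[0])-50,max(int(p[1])-60,0);k=5
cr=cv2.convertScaleAbs(cv2.resize(d["img"][y0:y0+100,x0:x0+60,::-1],None,fx=k,fy=k,interpolation=cv2.INTER_CUBIC),alpha=1.4)
for q,col in ((e,(0,255,0)),(e+[0,0,18],(0,0,255))):
    u=(w2p(c3,q)-[x0,y0]+.5)*k;cv2.drawMarker(cr,tuple(int(a) for a in u),col,0,12,1)
cv2.imwrite("pics/m2.png",np.hstack([cr,w]));print(x0,y0)
E
```

```text
9.8 [434.37973257 315.69300409 187.82363378] 42.8115815095315 [-0.39708837 -0.44909094  0.03693429]
323 37
```

View pics/m2.png

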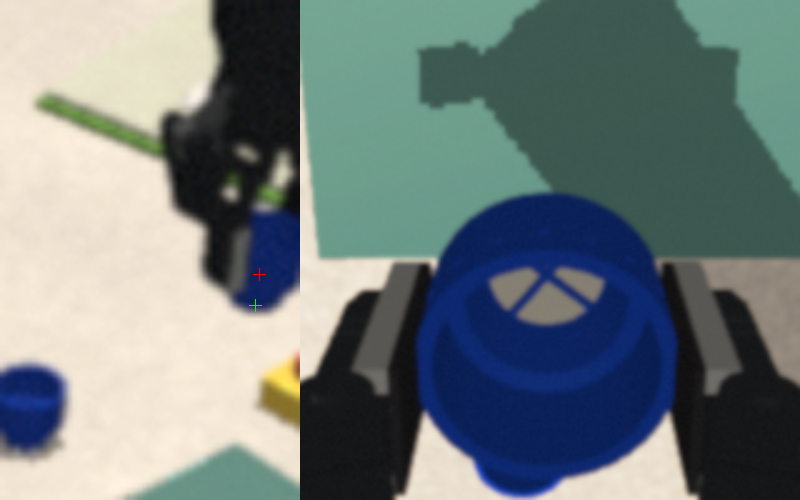

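Blue is held, centred and upright; its foot is about 2.6 mm above the TCP. Moving to look at the collar.

>>> play_rows --pt "0.5 2 0 0 1" --pt "1.5 6 0 0 1" --pt "3 10.5 0 0 1" --pt "4.5 15 0 0 1" --pt "5.5 19.5 0 0 1" --pt "6.5 24 0 0 1" --pt "7.5 28 0 0 1" --pt "8 31 0 0 1"

```text
clock: 10.7
eef_pos: [514.9, 2.7, 187.8]
tool_rot: [3.14, 0.001, -0.004]
force: [0.3, 0.9, -0.4]
width: 42.2
```

>>> play_rows --pt "0.3 1.5 0 0 1" --pt "0.5 2.2 0 0 1" --pt "0.5 2.5 0 0 1" --pt "0.5 2.5 0 0 1" --pt "0.5 2.5 0 0 1"

```text
clock: 11.2
eef_pos: [519.6, -17.0, 188.6]
tool_rot: [-3.141, 0.0, 0.002]
force: [-0.3, 0.8, -0.4]
width: 42.4
```

```bash
cat >> h.py <<'E'
CIR["cap"]=[(17.5,122),(17.5,110)]
CIR["ring"]=[(22,0)]
E
python3 w.py w6; python3 - <<'E'
from h import *
s=status.read_state();d=viewer.get_image("wrist");c=cam(d,s);im=d["img"]
print([w2p(c,p).round() for p in ((600,-22,138),(641,-107,122),(598,-189,122))])
cv2.imwrite("pics/w6.png",cv2.resize(im[...,::-1],(800,600)))
E
```

```text
11.2 [519.6 -17.  188.6] [-3.141e+00  0.000e+00  2.000e-03] [-0.08  0.48  0.09  1.91 -0.06  0.76 -1.53] 42.42103050073947
cam [601. -17. 349.] 336.33031449290434 [-0.31  0.   -0.95] [ 0. -1. -0.]
[array([286.,  94.]), array([427.,  22.]), array([545.,  97.])]
```

View pics/w6.png

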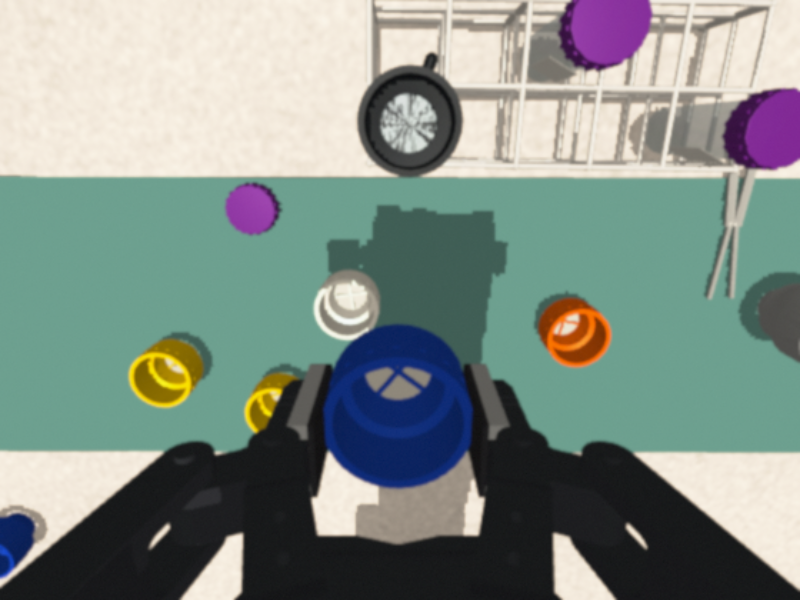

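Collar centre is at about (287,85) in native pixels. White is at (243,212), caps are at the right, and the blue piece hangs straight between the pads. Fitting all of these.

```bash
python3 - <<'E'
from h import *
s=status.read_state();d=viewer.get_image("wrist");c=cam(d,s);im=d["img"];e=s["eef_pos"]
V=im.max(2)
def mk(m,win):
    w=np.zeros(m.shape,np.uint8);w[win[1]:win[3],win[0]:win[2]]=1;m=cv2.morphologyEx((m*w).astype(np.uint8),cv2.MORPH_OPEN,np.ones((7,7)))
    k=cv2.findContours(m,cv2.RETR_EXTERNAL,cv2.CHAIN_APPROX_NONE)[0];return cv2.convexHull(max(k,key=cv2.contourArea)).astype(np.float32)
m=mk(V<110,(246,38,328,124));print("collar box",m.reshape(-1,2).min(0),m.reshape(-1,2).max(0))
print("collar",fit(c,m,(600,-22),138,"ring"))
r=fit(c,mask(im,"violet",(385,0,460,50)),(641,-107),0,"cap");print("cap1",r)
r=fit(c,mask(im,"violet",(500,50,560,120)),(598,-189),0,"cap");print("cap2",r)
print("white",fit(c,mk((np.ptp(im.astype(int),axis=2)<45)&(V>140),(215,185,270,240)),(481,18),2))
print("yel",fit(c,mask(im,"yellow",(88,230,146,287)),(427,152),2))
print("blue held",[fit(c,mask(im,"blue",(222,220,336,345)),e[:2],e[2]+z) for z in (0,2.6,5)],e)
E
```

```text
collar box [251.  44.] [321. 123.]
collar (array([604.9, -22.8]), np.float64(0.941))
cap1 (array([ 643.3, -105.9]), np.float64(0.74))
cap2 (array([ 601.4, -186.9]), np.float64(0.782))
white (array([485.1,  19.5]), np.float64(0.597))
yel (array([430.1, 154.9]), np.float64(0.956))
blue held [(array([518.9, -17.7]), np.float64(0.98)), (array([520.8, -17.6]), np.float64(0.96)), (array([520.9, -17.5]), np.float64(0.93))] [519.72505585 -17.41605927 188.72822221]
```

```bash
python3 - <<'E'
from h import *
s=status.read_state();d=viewer.get_image("wrist");c=cam(d,s);im=d["img"];e=s["eef_pos"]
g=cv2.cvtColor(im,cv2.COLOR_RGB2GRAY)
print(e);print("col 286:",g[36:135,286].tolist());print("row 85:",g[85,240:332].tolist())
def ellipse(win,hm):
    q=hm.reshape(-1,1,2);return cv2.fitEllipse(q)
roi=cv2.resize(g[30:140,235:340],None,fx=4,fy=4,interpolation=cv2.INTER_CUBIC)
h=cv2.HoughCircles(roi,cv2.HOUGH_GRADIENT,1,200,param1=120,param2=20,minRadius=120,maxRadius=155)
h=h[0][0];u,v=h[0]/4+235,h[1]/4+30;print("circle",u,v,h[2]/4,p2w(c,u,v,138))
hv=cv2.cvtColor(im,cv2.COLOR_RGB2HSV)
vi=((hv[...,0]>132)&(hv[...,0]<160)&(hv[...,1]>100)&(hv[...,2]>125)).astype(np.uint8)
for k in cv2.findContours(vi,cv2.RETR_EXTERNAL,cv2.CHAIN_APPROX_NONE)[0]:
    if cv2.contourArea(k)>400:
        el=cv2.fitEllipse(cv2.convexHull(k));print(el,p2w(c,*el[0],122).round(1),cv2.boundingRect(k))
E
```

```text
[519.76803994 -17.70381427 188.76654218]
col 286: [234, 235, 235, 235, 234, 233, 231, 230, 220, 178, 111, 82, 80, 78, 67, 46, 24, 16, 17, 25, 42, 54, 57, 56, 56, 56, 54, 55, 70, 120, 178, 213, 223, 224, 223, 224, 224, 223, 224, 224, 223, 223, 224, 224, 223, 224, 223, 224, 223, 224, 224, 223, 224, 224, 224, 224, 224, 224, 223, 224, 224, 223, 224, 224, 224, 223, 224, 224, 223, 218, 188, 129, 81, 70, 70, 71, 70, 70, 69, 68, 54, 34, 37, 57, 72, 72, 75, 88, 118, 140, 143, 143, 143, 142, 143, 144, 144, 142, 142]
row 85: [233, 234, 234, 234, 235, 234, 234, 229, 204, 137, 90, 80, 77, 64, 38, 19, 22, 26, 38, 51, 54, 54, 53, 54, 76, 141, 200, 221, 223, 223, 224, 224, 224, 224, 223, 223, 224, 223, 223, 224, 224, 223, 224, 224, 224, 224, 224, 223, 223, 224, 223, 224, 224, 223, 224, 224, 223, 224, 223, 224, 224, 224, 223, 215, 175, 102, 65, 67, 65, 67, 67, 67, 68, 65, 53, 30, 22, 35, 55, 70, 72, 84, 131, 194, 227, 234, 235, 237, 237, 236, 235, 232]
circle 285.875 86.375 36.625 [604.28854072 -22.39382935 138.        ]
((174.20509338378906, 146.53082275390625), (32.085731506347656, 35.754859924316406), 135.8634033203125) [566.2  52.2 122. ] (157, 130, 35, 34)
((546.1639404296875, 89.59891510009766), (45.474327087402344, 59.07440185546875), 36.358665466308594) [ 602.7 -189.2  122. ] (521, 62, 39, 56)
((425.66864013671875, 12.869071006774902), (55.15485763549805, 64.54512786865234), 18.54591178894043) [ 646.2 -106.1  122. ] (398, 0, 57, 45)
```

Collar is at about (604.7, −22.6); circle, ring fit and cap offsets agree within 1 mm. Moving over it and lowering to just above the rim.

>>> play_rows --pt "1 0.1 0 0 1" --pt "3 0.3 0 0 1" --pt "5.5 0.5 0 0 1" --pt "7.5 0.5 0 0 1" --pt "8.4 0.5 0 0 1" --pt "8.4 0.5 1 0 1" --pt "8.4 0.5 2.5 0 1" --pt "8.4 0.5 3.5 0 1"

```text
clock: 12.2
eef_pos: [602.0, -23.8, 152.1]
tool_rot: [-3.141, 0.003, -0.001]
force: [0.1, 0.8, -1.0]
width: 42.5
```

>>> play_rows --pt "0 0 0.2 0 1" --pt "0 0 0.2 0 1" --pt "0 0 0.2 0 1" --pt "0 0 0.2 0 1"

```text
clock: 12.6
eef_pos: [604.2, -24.0, 152.4]
tool_rot: [3.142, -0.001, -0.001]
force: [0.3, 0.9, -1.0]
width: 42.7
```

```bash
python3 - <<'E'
from h import *
s=status.read_state();print(s["eef_pos"],s["force"],s["width"])
E
```

```text
[604.20108716 -23.96372149 152.39620585] [ 0.32690954  0.88795435 -0.99154105] 42.72078712452742
```

>>> play_rows --pt "0 -0.12 0.3 0 1" --pt "0 -0.12 0.8 0 1" --pt "0 -0.12 1.3 0 1" --pt "0 -0.12 1.8 0 1" --pt "0 -0.12 2.2 0 1" --pt "0 -0.12 2.5 0 1" --pt "0 -0.12 2.7 0 1" --pt "0 -0.12 2.7 0 1"

```text
clock: 13.4
eef_pos: [603.7, -22.7, 124.4]
tool_rot: [-3.142, 0.0, -0.001]
force: [0.3, -0.6, 0.4]
width: 42.5
```

>>> play_rows --pt "0 0 0.1 0 1" --pt "0 0 0.2 0 1" --pt "0 0 0.3 0 1" --pt "0 0 0.4 0 1" --pt "0 0 0.4 0 1"

```text
clock: 13.9
eef_pos: [603.9, -22.7, 121.5]
tool_rot: [-3.141, -0.0, -0.001]
force: [-1.6, 0.0, 6.0]
width: 42.0
```

```bash
python3 - <<'E'
from h import *
s=status.read_state();print(s["eef_pos"],s["force"],s["torque"],s["width"])
E
```

```text
[603.94937963 -22.73985263 121.4515933 ] [-1.63010697  0.03034497  6.01521798] [ 0.02413916  0.33468314 -0.00761353] 42.00459769628645
```

Force rises to 6 N exactly at the predicted seated height. A small extra push, then release and retreat.

>>> play_rows --pt "0 0 0.1 0 1" --pt "0 0 0.1 0 1" --pt "0 0 0.1 0 0.6" --pt "0 0 0.1 0 0.3" --pt "0 0 0.1 0 0" --pt "0 0 0 0 0" --pt "0 0 0 0 0" --pt "0 0 0 0 0"

```text
clock: 14.7
eef_pos: [603.8, -22.7, 120.6]
tool_rot: [-3.142, 0.0, -0.001]
force: [0.2, -0.3, -0.2]
width: 85.6
```

>>> play_rows --pt "0 0 -1 0 0" --pt "0 0 -3 0 0" --pt "0 0 -6 0 0" --pt "-1 -0.5 -8 0 0" --pt "-5 -1.5 -8 0 0" --pt "-9 -2.5 -8 0 0" --pt "-13 -3.5 -8 0 0" --pt "-15 -4.2 -8 0 0"

```text
clock: 15.5
eef_pos: [450.1, 19.8, 201.3]
tool_rot: [-3.141, 0.002, -0.0]
force: [0.1, 0.5, 0.1]
width: 85.5
```

>>> play_rows --pt "0 0 0 0 0" --pt "0 0 0 0 0" --pt "0 0 0 0 0"

```text
clock: 15.8
eef_pos: [455.7, 19.0, 201.2]
tool_rot: [3.142, -0.002, -0.001]
force: [0.4, -0.4, 0.7]
width: 85.3
```

```bash
python3 w.py w7; python3 - <<'E'
from h import *
s=status.read_state();d=viewer.get_image("wrist");c=cam(d,s);im=d["img"]
print([ (n,w2p(c,p).round()) for n,p in (("seat",(604.7,-22.6,162)),("white",(485,19.5,40)))])
f,cx,cy,R,o=c
u,v=w2p(c,(604.7,-22.6,162)).astype(int);m=mask(im,"blue",(max(u-50,0),max(v-50,0),u+50,v+60))
for z in (120,124,128):print("blue seat",z,fit(c,m,(604.7,-22.6),z))
cv2.imwrite("pics/w7.png",im[...,::-1])
E
```

```text
15.8 [455.7  19.  201.2] [ 3.142e+00 -2.000e-03 -1.000e-03] [-0.17  0.37  0.09  2.05 -0.05  0.71 -1.62] 85.34247850139089
cam [537.  19. 362.] 336.33031449290434 [-0.31  0.   -0.95] [-0. -1.  0.]
[('seat', array([360., -51.])), ('white', array([277., 149.]))]
blue seat 120 (array([564.2, -17.9]), np.float64(0.053))
blue seat 124 (array([563.2, -17.2]), np.float64(0.051))
blue seat 128 (array([562.1, -16.4]), np.float64(0.05))
```

View pics/w7.png

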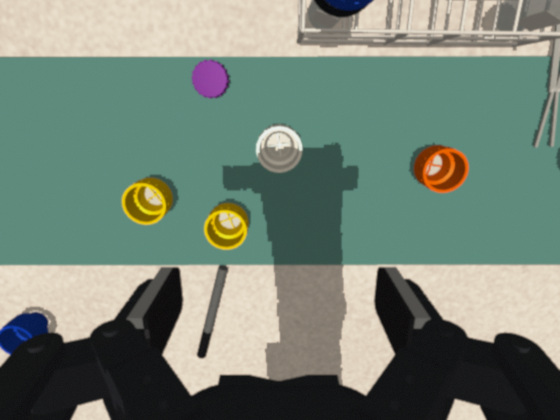

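White is at (279,149) and the seated blue is just at the top edge (342,0). Checking the seat numerically from the fixed cameras, and fitting white.

```bash
cat > chk.py <<'E'
import sys
from h import *
# seated check: colour, foot z in fixed cams
def chk(col,z,kind="strainer",xy=(604.7,-22.6)):
    for n in ("top","scene"):
        d=viewer.get_image(n);c=cam(d);u,v=w2p(c,(*xy,z+26)).astype(int)
        try:
            m=mask(d["img"],col,(u-22,v-22,u+22,v+22));b=m.reshape(-1,2);h=hull(c,xy,z,kind).reshape(-1,2)
            print(n,col,fit(c,m,xy,z,kind),"mask",b.min(0),b.max(0),"model",h.min(0).round(),h.max(0).round())
        except Exception as ex: print(n,"fail",ex)
if __name__=="__main__": chk(sys.argv[1],float(sys.argv[2]),*sys.argv[3:4])
E
python3 chk.py blue 124; python3 - <<'E'
from h import *
s=status.read_state();d=viewer.get_image("wrist");c=cam(d,s);im=d["img"]
h=cv2.cvtColor(im,cv2.COLOR_RGB2HSV);m=(h[...,1]<60).astype(np.uint8);w=np.zeros_like(m);w[115:185,245:315]=1
k=max(cv2.findContours(m*w,cv2.RETR_EXTERNAL,cv2.CHAIN_APPROX_NONE)[0],key=cv2.contourArea);k=cv2.convexHull(k).astype(np.float32)
print(k.reshape(-1,2).min(0),k.reshape(-1,2).max(0),fit(c,k,(485,19),2),s["eef_pos"])
print("yel",fit(c,mask(im,"yellow",(115,170,182,230)),(430,154),2))
E
```

```text
top blue (array([601. , -22.6]), np.float64(0.79)) mask [259. 136.] [276. 154.] model [257. 132.] [277. 154.]
scene blue (array([603.4, -23.6]), np.float64(0.89)) mask [301. 195.] [321. 217.] model [300. 194.] [322. 219.]
[255. 122.] [303. 172.] (array([485. ,  18.1]), np.float64(0.951)) [454.58662264  19.03799365 200.56008715]
yel (array([430.2, 154.3]), np.float64(0.957))
```

>>> play_rows --pt "1 0.1 2 0 0" --pt "2.5 0.1 5.5 0 0" --pt "3 0.1 9 0 0" --pt "3 0.1 12.5 0 0" --pt "3 0.1 15.5 0 0" --pt "3 0.1 17.5 0 0" --pt "3 0.1 18 0 0" --pt "3 0.1 18 0 0"

```text
clock: 16.85
eef_pos: [483.6, 18.2, 20.1]
tool_rot: [3.141, 0.001, -0.001]
force: [-0.1, -0.1, 0.5]
width: 85.6
```

>>> play_rows --pt "0 0 0 0 0" --pt "0 0 0 0 0"

```text
clock: 17.05
eef_pos: [484.8, 18.4, 21.8]
tool_rot: [-3.141, -0.002, -0.001]
force: [0.8, 0.0, 0.1]
width: 85.2
```

```bash
python3 - <<'E'
from h import *
s=status.read_state();d=viewer.get_image("wrist");c=cam(d,s);im=d["img"]
u,v=w2p(c,(485,18.1,30)).astype(int);print(u,v)
h=cv2.cvtColor(im,cv2.COLOR_RGB2HSV);m=((h[...,1]<60)&(h[...,2]>60)).astype(np.uint8);w=np.zeros_like(m);w[v-60:v+60,u-60:u+60]=1
k=max(cv2.findContours(m*w,cv2.RETR_EXTERNAL,cv2.CHAIN_APPROX_NONE)[0],key=cv2.contourArea);k=cv2.convexHull(k).astype(np.float32)
print(k.reshape(-1,2).min(0),k.reshape(-1,2).max(0),fit(c,k,(485,18),2),s["eef_pos"])
E
```

```text
278 261
[232. 211.] [325. 312.] (array([484.8,  18. ]), np.float64(0.974)) [484.83126649  18.38205156  21.83041187]
```

>>> play_rows --pt "0 0 0.7 0 0" --pt "0 0 1.6 0 0" --pt "0 0 2.1 0 0" --pt "0 0 2.2 0 0" --pt "0 0 2.2 0 0" --pt "0 0 2.2 0 0.3" --pt "0 0 2.2 0 0.6" --pt "0 0 2.2 0 1"

```text
clock: 17.9
eef_pos: [484.0, 18.4, -1.1]
tool_rot: [-3.142, -0.0, -0.001]
force: [-0.6, 0.8, 2.1]
width: 43.9
```

>>> play_rows --pt "0 0 0 0 1" --pt "0 0 0 0 1" --pt "0 0 0 0 1" --pt "0 0 0 0 1" --pt "0 0 0 0 1" --pt "0 0 0 0 1"

```text
clock: 18.5
eef_pos: [484.1, 18.4, -0.6]
tool_rot: [-3.141, -0.001, -0.001]
force: [-1.3, 0.9, 5.6]
width: 42.0
```

>>> play_rows --pt "0 0 -0.3 0 1" --pt "0 0 -1 0 1" --pt "0 0 -3 0 1" --pt "0 0 -6 0 1" --pt "0 0 -10 0 1" --pt "0 0 -14 0 1" --pt "0 0 -17.5 0 1" --pt "0 0 -20 0 1"

```text
clock: 19.3
eef_pos: [484.4, 18.3, 201.7]
tool_rot: [-3.141, -0.003, -0.001]
force: [-0.2, 0.7, -0.1]
width: 42.1
```

>>> play_rows --pt "-0.5 0 0 0 1" --pt "-1.5 0.3 0 0 1" --pt "-1.5 0.3 0 0 1" --pt "-1.5 0.3 0 0 1" --pt "-1.5 0.3 0 0 1"

```text
clock: 19.8
eef_pos: [468.5, 15.3, 198.0]
tool_rot: [3.141, 0.001, -0.001]
force: [0.1, -0.7, 0.6]
width: 42.0
```

```bash
python3 - <<'E'
from h import *
s=status.read_state();d=viewer.get_image("wrist");c=cam(d,s);im=d["img"];e=s["eef_pos"];np.save("pics/w8.npy",im)
print(e,s["tool_rot"],s["width"],s["force"])
h=cv2.cvtColor(im,cv2.COLOR_RGB2HSV);m=((h[...,1]<40)&(h[...,2]>60)).astype(np.uint8);w=np.zeros_like(m);w[205:330,220:335]=1
k=max(cv2.findContours(m*w,cv2.RETR_EXTERNAL,cv2.CHAIN_APPROX_NONE)[0],key=cv2.contourArea);k=cv2.convexHull(k).astype(np.float32)
print(k.reshape(-1,2).min(0),k.reshape(-1,2).max(0),fit(c,k,e[:2],e[2]+2.6))
print("seat px",w2p(c,(604.7,-22.6,162)))
E
```

```text
[468.51137733  15.29440861 197.95027903] [ 3.14144327e+00  1.44045456e-03 -7.74818304e-04] 41.99790597601539 [ 0.08511823 -0.65238553  0.64144135]
[226. 226.] [330. 329.] (array([469.4,  15. ]), np.float64(0.9))
seat px [352.88867322 -23.20486101]
```

>>> play_rows --pt "1 0.3 0 0 1" --pt "3.5 1 0 0 1" --pt "6.5 1.9 0 0 1" --pt "9.5 2.7 0 0 1" --pt "12 3.4 0 0 1" --pt "13.5 3.8 0 0 1" --pt "13.5 3.8 1 0 1" --pt "13.5 3.8 2 0 1"

```text
clock: 20.65
eef_pos: [603.3, -22.8, 177.4]
tool_rot: [-3.141, 0.001, -0.001]
force: [-0.6, -0.1, -0.8]
width: 42.1
```

>>> play_rows --pt "0 0 0 0 1" --pt "0 0 0 0 1" --pt "0 0 0 0 1" --pt "0 0 0 0 1"

```text
clock: 21.05
eef_pos: [603.9, -22.5, 179.3]
tool_rot: [-3.141, -0.001, -0.0]
force: [0.2, 0.3, 0.1]
width: 41.9
```

>>> play_rows --pt "0 0 0.3 0 1" --pt "0 0 0.9 0 1" --pt "0 0 1.5 0 1" --pt "0 0 2.1 0 1" --pt "0 0 2.6 0 1" --pt "0 0 2.9 0 1" --pt "0 0 3.1 0 1" --pt "0 0 3.1 0 1"

```text
clock: 21.85
eef_pos: [603.7, -22.8, 147.4]
tool_rot: [3.142, 0.0, -0.001]
force: [0.7, 0.3, 0.9]
width: 42.2
```

>>> play_rows --pt "0 0 0.1 0 1" --pt "0 0 0.2 0 1" --pt "0 0 0.3 0 1" --pt "0 0 0.3 0 1"

```text
clock: 22.25
eef_pos: [604.0, -22.7, 145.4]
tool_rot: [-3.142, -0.001, -0.001]
force: [-0.5, 0.4, 4.7]
width: 41.8
```

>>> play_rows --pt "0 0 0.1 0 1" --pt "0 0 0.1 0 1" --pt "0 0 0.1 0 0.6" --pt "0 0 0.1 0 0.3" --pt "0 0 0.1 0 0" --pt "0 0 0 0 0" --pt "0 0 0 0 0" --pt "0 0 0 0 0"

```text
clock: 23.05
eef_pos: [603.8, -22.7, 144.5]
tool_rot: [-3.142, 0.0, -0.001]
force: [0.0, -0.1, -0.8]
width: 85.4
```

>>> play_rows --pt "0 0 -1 0 0" --pt "0 0 -3 0 0" --pt "0 0 -5.5 0 0" --pt "0 0 -7 0 0" --pt "-2 -1.5 -7 0 0" --pt "-5 -4.5 -7 0 0" --pt "-8 -8 -7 0 0" --pt "-11 -11.5 -7 0 0"

```text
clock: 23.85
eef_pos: [493.0, 93.2, 215.5]
tool_rot: [-3.141, -0.001, -0.002]
force: [-0.2, 0.1, -0.1]
width: 85.3
```

>>> play_rows --pt "-3 -3 2 0 0" --pt "-6 -5 5 0 0" --pt "-6.6 -5.8 7 0 0" --pt "-6.6 -5.8 8 0 0" --pt "-6.6 -5.8 8 0 0" --pt "-6.6 -5.8 8 0 0" --pt "-6.6 -5.8 8 0 0"

```text
clock: 24.55
eef_pos: [429.6, 149.8, 135.6]
tool_rot: [-3.141, -0.002, -0.003]
force: [-0.1, 0.2, 0.2]
width: 85.6
```

```bash
python3 chk.py blue 124; python3 chk.py white 148;  python3 - <<'E'
from h import *
s=status.read_state();d=viewer.get_image("wrist");c=cam(d,s);im=d["img"];e=s["eef_pos"]
u,v=w2p(c,(430,154,30)).astype(int)
m=mask(im,"yellow",(u-45,v-45,u+42,v+45));print(u,v,m.reshape(-1,2).min(0),m.reshape(-1,2).max(0),fit(c,m,(430,154.5),2),e)
E
```

```text
top fail max() iterable argument is empty
scene blue (array([605. , -24.4]), np.float64(0.337)) mask [301. 208.] [320. 217.] model [300. 194.] [322. 219.]
top white (array([584.4, -22.8]), np.float64(0.244)) mask [263. 139.] [272. 149.] model [257. 130.] [277. 152.]
scene white (array([590.5, -11.1]), np.float64(0.463)) mask [300. 189.] [322. 201.] model [300. 186.] [322. 211.]
273 194 [245. 165.] [300. 223.] (array([430.4, 154.4]), np.float64(0.968)) [428.58819924 150.11617343 135.20554559]
```

>>> play_rows --pt "0.1 -0.2 0.5 0 0" --pt "0.1 -0.4 3 0 0" --pt "0.1 -0.4 6 0 0" --pt "0.1 -0.4 9 0 0" --pt "0.1 -0.4 10.8 0 0" --pt "0.1 -0.4 11.4 0 0" --pt "0.1 -0.4 11.4 0 0" --pt "0.1 -0.4 11.4 0 0"

```text
clock: 25.6
eef_pos: [429.5, 154.6, 21.2]
tool_rot: [-3.141, -0.001, -0.001]
force: [0.5, 0.0, -0.1]
width: 85.6
```

```bash
python3 - <<'E'
from h import *
s=status.read_state();d=viewer.get_image("wrist");c=cam(d,s);im=d["img"];e=s["eef_pos"]
u,v=w2p(c,(430,154,30)).astype(int)
m=mask(im,"yellow",(u-70,v-70,u+70,v+70));print(u,v,m.reshape(-1,2).min(0),m.reshape(-1,2).max(0),fit(c,m,(430,154.5),2),e)
D=viewer.get_image("scene");cv2.imwrite("pics/s3.png",cv2.resize(D["img"][150:260,250:380,::-1],None,fx=5,fy=5,interpolation=cv2.INTER_CUBIC))
c=cam(D);print([((w2p(c,(604.7,-22.6,z))-[250,150])*5).round() for z in (138,162,186)])
E
```

```text
278 261 [232. 211.] [324. 309.] (array([430.5, 154.4]), np.float64(0.975)) [429.45759233 154.55835782  21.24262406]
[array([304., 300.]), array([306., 259.]), array([307., 217.])]
```

View pics/s3.png

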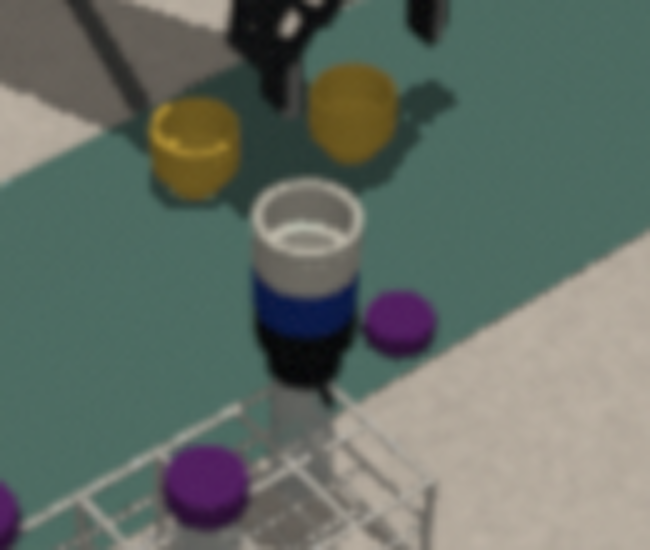

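The white cuff sits flush and upright on the blue one; its rim centre at (307,218) matches the predicted (307,217). Gripping yellow.

>>> play_rows --pt "0.05 0 0.7 0 0" --pt "0.05 0 1.6 0 0" --pt "0.05 0 2.1 0 0" --pt "0.05 0 2.2 0 0" --pt "0.05 0 2.2 0 0" --pt "0.05 0 2.2 0 0.3" --pt "0.05 0 2.2 0 0.6" --pt "0.05 0 2.2 0 1"

```text
clock: 26.5
eef_pos: [429.7, 154.5, -0.9]
tool_rot: [-3.141, -0.001, -0.001]
force: [-0.1, -0.3, 0.1]
width: 43.9
```

>>> play_rows --pt "0 0 0 0 1" --pt "0 0 0 0 1" --pt "0 0 0 0 1" --pt "0 0 0 0 1" --pt "0 0 0 0 1" --pt "0 0 0 0 1"

```text
clock: 27.1
eef_pos: [429.7, 154.5, -0.6]
tool_rot: [-3.141, -0.001, -0.001]
force: [-0.4, 0.7, 7.3]
width: 41.6
```

>>> play_rows --pt "0 0 -0.3 0 1" --pt "0 0 -1 0 1" --pt "0 0 -3 0 1" --pt "0 0 -6 0 1" --pt "0 0 -10 0 1" --pt "0 0 -14 0 1" --pt "0 0 -17.5 0 1" --pt "0 0 -21 0 1"

```text
clock: 27.9
eef_pos: [428.9, 154.1, 210.7]
tool_rot: [-3.142, 0.0, -0.001]
force: [1.1, 0.9, -1.2]
width: 41.3
```

>>> play_rows --pt "0 0 -1 0 1" --pt "1 1 -1 0 1" --pt "3 3.5 -1 0 1" --pt "6 6.5 -1 0 1" --pt "9 9.5 -1 0 1" --pt "11 11.5 -1 0 1" --pt "11.5 12 -1 0 1" --pt "11.5 12 -1 0 1"

```text
clock: 28.7
eef_pos: [544.0, 33.3, 218.1]
tool_rot: [3.141, 0.001, -0.003]
force: [-0.5, -0.1, -1.0]
width: 41.7
```

>>> play_rows --pt "0 0 0 0 1" --pt "0 0 0 0 1" --pt "0 0 0 0 1"

```text
clock: 29.0
eef_pos: [543.6, 35.7, 218.7]
tool_rot: [-3.141, 0.001, 0.001]
force: [0.7, 0.4, 0.3]
width: 41.5
```

```bash
python3 - <<'E'
from h import *
s=status.read_state();d=viewer.get_image("wrist");c=cam(d,s);im=d["img"];e=s["eef_pos"]
m=mask(im,"yellow",(220,205,335,330));print(m.reshape(-1,2).min(0),m.reshape(-1,2).max(0),fit(c,m,e[:2],e[2]+2.6),e,s["width"])
E
```

```text
[226. 227.] [330. 329.] (array([544.8,  35.6]), np.float64(0.909)) [543.60710147  35.66422803 218.6746365 ] 41.47430894081225
```

>>> play_rows --pt "1 1 0 0 1" --pt "3 3 0 0 1" --pt "5 4.8 0 0 1" --pt "6 5.8 0 0 1" --pt "6 5.8 0.5 0 1" --pt "6 5.8 1.4 0 1" --pt "6 5.8 1.6 0 1" --pt "6 5.8 1.6 0 1"

```text
clock: 29.85
eef_pos: [603.2, -22.4, 201.9]
tool_rot: [-3.141, 0.002, 0.001]
force: [-0.2, -0.0, -0.1]
width: 41.6
```

>>> play_rows --pt "0 0 0 0 1" --pt "0 0 0 0 1" --pt "0 0 0 0 1"

```text
clock: 30.15
eef_pos: [604.4, -23.5, 203.1]
tool_rot: [-3.141, -0.001, -0.0]
force: [-0.3, 0.9, -0.8]
width: 41.6
```

>>> play_rows --pt "-0.05 -0.05 0.3 0 1" --pt "-0.05 -0.05 0.9 0 1" --pt "-0.05 -0.05 1.5 0 1" --pt "-0.05 -0.05 2.1 0 1" --pt "-0.05 -0.05 2.6 0 1" --pt "-0.05 -0.05 2.9 0 1" --pt "-0.05 -0.05 3 0 1" --pt "-0.05 -0.05 3 0 1"

```text
clock: 30.95
eef_pos: [603.8, -23.3, 172.6]
tool_rot: [3.142, 0.0, -0.001]
force: [1.3, 0.4, -0.3]
width: 41.5
```

>>> play_rows --pt "0 0 0.1 0 1" --pt "0 0 0.2 0 1" --pt "0 0 0.3 0 1" --pt "0 0 0.3 0 1"

```text
clock: 31.35
eef_pos: [603.8, -23.2, 169.6]
tool_rot: [-3.142, 0.0, -0.001]
force: [-0.6, -0.2, -0.1]
width: 41.4
```

>>> play_rows --pt "0 -0.05 0.1 0 1" --pt "0 -0.05 0.1 0 1" --pt "0 -0.05 0.1 0 1"

```text
clock: 31.65
eef_pos: [604.0, -23.2, 169.4]
tool_rot: [3.141, -0.001, -0.001]
force: [-2.0, -0.3, 5.4]
width: 41.4
```

>>> play_rows --pt "0 0 0.1 0 1" --pt "0 0 0.1 0 1" --pt "0 0 0.1 0 0.6" --pt "0 0 0.1 0 0.3" --pt "0 0 0.1 0 0" --pt "0 0 0 0 0" --pt "0 0 0 0 0" --pt "0 0 0 0 0"

```text
clock: 32.45
eef_pos: [603.8, -22.7, 168.5]
tool_rot: [3.142, 0.0, -0.001]
force: [0.2, 0.3, 0.5]
width: 85.2
```

>>> play_rows --pt "0 0 -1 0 0" --pt "0 0 -3 0 0" --pt "0 0 -6 0 0" --pt "0 0 -7 0 0" --pt "-1.5 3 -7 0 0" --pt "-3.5 7 -7 0 0" --pt "-5.5 11 -7 0 0" --pt "-8 15 -7 0 0"

```text
clock: 33.25
eef_pos: [523.3, -173.9, 238.8]
tool_rot: [3.141, -0.001, 0.0]
force: [0.4, -0.8, 0.0]
width: 85.6
```

>>> play_rows --pt "-2 4 0 0 0" --pt "-4 8 1 0 0" --pt "-6 11 2 0 0" --pt "-6.5 12.5 4 0 0" --pt "-6.5 12.5 5 0 0" --pt "-6.5 12.5 5 0 0" --pt "-6.5 12.5 5 0 0" --pt "-6.5 12.5 5 0 0"

```text
clock: 34.05
eef_pos: [459.9, -296.5, 189.3]
tool_rot: [-3.142, -0.001, 0.002]
force: [-0.6, 0.3, -0.1]
width: 85.3
```

```bash
python3 chk.py yellow 172; python3 w.py w9; python3 - <<'E'
from h import *
s=status.read_state();d=viewer.get_image("wrist");c=cam(d,s);im=d["img"];e=s["eef_pos"]
u,v=w2p(c,(474,-307,40)).astype(int)
h=hull(c,(474,-307),2,"funnel").reshape(-1,2);print(h.min(0),h.max(0))
m=mask(im,"grey",(u-60,v-60,u+60,v+60));print(u,v,m.reshape(-1,2).min(0),m.reshape(-1,2).max(0),fit(c,m,(474,-307),2,"funnel"),e)
w=im[...,::-1].copy()
D=viewer.get_image("scene")["img"][150:240,260:360,::-1]
cv2.imwrite("pics/w9.png",np.hstack([w,cv2.copyMakeBorder(cv2.resize(D,None,fx=2.4,fy=2.4,interpolation=cv2.INTER_CUBIC),0,204,0,0,0)]))
E
```

```text
top yellow (array([598.3, -33.6]), np.float64(0.362)) mask [267. 130.] [277. 149.] model [257. 127.] [278. 149.]
scene yellow (array([599.1, -20.4]), np.float64(0.812)) mask [301. 178.] [321. 199.] model [301. 177.] [323. 203.]
34.15 [ 459.7 -296.9  189.3] [ 3.141e+00 -1.000e-03  1.000e-03] [ 0.13  0.58  0.61  1.85 -0.43  0.85 -0.62] 85.61280682481848
cam [ 541. -297.  350.] 336.33031449290434 [-0.31 -0.   -0.95] [ 0. -1.  0.]
[257.29236 136.51414] [321.32483 203.01297]
288 167 [256. 135.] [321. 201.] (array([ 475.2, -306.9]), np.float64(0.985)) [ 459.45833307 -297.02205473  189.26012311]
```

View pics/w9.png

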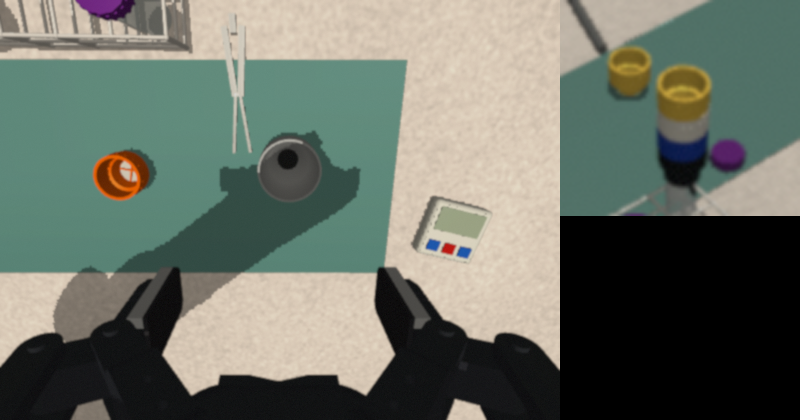

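The stack shows blue, white and yellow flush and upright. The funnel rim is at (289,170), fitted at (475.2, −306.9), clear of the forceps. Approaching it.

>>> play_rows --pt "0.5 0.5 2 0 0" --pt "1.2 1 5 0 0" --pt "1.5 1 9 0 0" --pt "1.5 1 12 0 0" --pt "1.5 1 14 0 0" --pt "1.5 1 14.4 0 0" --pt "1.5 1 14.4 0 0" --pt "1.5 1 14.4 0 0"

```text
clock: 35.1
eef_pos: [474.4, -308.3, 45.9]
tool_rot: [3.14, -0.002, -0.001]
force: [0.2, 0.3, 0.8]
width: 85.3
```

```bash
python3 - <<'E'
from h import *
s=status.read_state();d=viewer.get_image("wrist");c=cam(d,s);im=d["img"];e=s["eef_pos"]
u,v=w2p(c,(475,-307,40)).astype(int)
m=mask(im,"grey",(u-75,v-75,u+75,v+75));h=hull(c,(475,-307),2,"funnel").reshape(-1,2)
print(u,v,m.reshape(-1,2).min(0),m.reshape(-1,2).max(0),h.min(0),h.max(0),fit(c,m,(475,-307),2,"funnel"),e)
E
```

```text
275 248 [216. 196.] [333. 317.] [216.87732 196.60905] [333.1549  317.22766] (array([ 475.3, -306.8]), np.float64(0.993)) [ 474.36925704 -308.34320664   45.87744627]
```

Excellent fit (0.99). Descending to TCP z≈15, gripping and lifting.

>>> play_rows --pt "0.1 -0.15 0.7 0 0" --pt "0.1 -0.15 1.6 0 0" --pt "0.1 -0.15 2.5 0 0" --pt "0.1 -0.15 3 0 0" --pt "0.1 -0.15 3.1 0 0" --pt "0.1 -0.15 3.1 0 0" --pt "0.1 -0.15 3.1 0 0.2" --pt "0.1 -0.15 3.1 0 0.4"

```text
clock: 35.95
eef_pos: [474.8, -306.3, 14.0]
tool_rot: [3.141, -0.0, -0.001]
force: [0.4, 0.3, -0.2]
width: 58.6
```

>>> play_rows --pt "0 0 0 0 0.7" --pt "0 0 0 0 1" --pt "0 0 0 0 1" --pt "0 0 0 0 1" --pt "0 0 0 0 1" --pt "0 0 0 0 1" --pt "0 0 0 0 1"

```text
clock: 36.65
eef_pos: [475.1, -306.5, 14.4]
tool_rot: [3.141, -0.001, -0.001]
force: [-0.7, 0.4, 5.9]
width: 54.5
```

```bash
python3 - <<'E'
from h import *
s=status.read_state();d=viewer.get_image("wrist");c=cam(d,s);e=s["eef_pos"]
m=mask(d["img"],"grey",(200,190,350,360));print(m.reshape(-1,2).min(0),m.reshape(-1,2).max(0),fit(c,m,(475,-307),2,"funnel"),e,s["width"],s["force"])
E
```

```text
[200. 216.] [349. 359.] (array([ 475.7, -306.5]), np.float64(0.866)) [ 475.10295273 -306.48966998   14.41810684] 54.45592930106757 [-0.69745299  0.44891271  5.94305688]
```

>>> play_rows --pt "0 0 -0.3 0 1" --pt "0 0 -1 0 1" --pt "0 0 -3 0 1" --pt "0 0 -6 0 1" --pt "0 0 -10 0 1" --pt "0 0 -14 0 1" --pt "0 0 -18 0 1" --pt "0 0 -21 0 1"

```text
clock: 37.5
eef_pos: [474.8, -306.6, 226.6]
tool_rot: [3.14, -0.002, -0.001]
force: [-0.4, -0.3, -0.4]
width: 55.0
```

>>> play_rows --pt "0.5 -1 -1 0 1" --pt "2 -4.5 -2 0 1" --pt "4 -9 -2 0 1" --pt "6 -13.5 -2 0 1" --pt "8 -18 -2 0 1" --pt "9.5 -22 -2 0 1" --pt "10.5 -25 -2 0 1" --pt "11 -26.5 -2 0 1"

```text
clock: 38.3
eef_pos: [584.9, -36.0, 242.2]
tool_rot: [-3.14, 0.002, 0.005]
force: [0.0, 0.3, -0.0]
width: 54.4
```

>>> play_rows --pt "0.5 -0.5 0 0 1" --pt "1.2 -1.2 0 0 1" --pt "1.8 -1.8 0 0 1" --pt "1.9 -1.9 0 0 1" --pt "1.9 -1.9 0 0 1" --pt "1.9 -1.9 0 0 1" --pt "1.9 -1.9 0 0 1"

```text
clock: 39.0
eef_pos: [603.5, -23.0, 243.8]
tool_rot: [3.141, 0.0, -0.002]
force: [0.4, -0.1, -0.1]
width: 54.6
```

```bash
python3 - <<'E'
from h import *
s=status.read_state();print(s["eef_pos"],s["tool_rot"],s["width"])
E
```

```text
[603.52043222 -22.99423544 243.82872583] [ 3.14146418e+00  7.55804082e-05 -1.83507249e-03] 54.58237892521655
```

>>> play_rows --pt "0.05 0 0.3 0 1" --pt "0.1 0 0.9 0 1" --pt "0.1 0 1.5 0 1" --pt "0.1 0 2.1 0 1" --pt "0.1 0 2.7 0 1" --pt "0.1 0 3.1 0 1" --pt "0.1 0 3.2 0 1" --pt "0.1 0 3.2 0 1"

```text
clock: 39.8
eef_pos: [604.8, -22.3, 211.6]
tool_rot: [3.142, 0.0, -0.001]
force: [0.6, -0.1, -0.0]
width: 54.5
```

>>> play_rows --pt "0 0 0.1 0 1" --pt "0 0 0.2 0 1" --pt "0 0 0.3 0 1" --pt "0 0 0.3 0 1"

```text
clock: 40.2
eef_pos: [604.8, -22.2, 208.7]
tool_rot: [-3.142, 0.0, -0.001]
force: [-0.2, 0.4, 0.5]
width: 54.8
```

>>> play_rows --pt "0 0 0.1 0 1" --pt "0 0 0.1 0 1" --pt "0 0 0.1 0 1"

```text
clock: 40.5
eef_pos: [605.1, -22.3, 208.4]
tool_rot: [-3.141, -0.001, -0.001]
force: [-1.1, -0.4, 6.2]
width: 54.4
```

Contact at the predicted 208.4 mm. A small push, then release, retreat and check.

>>> play_rows --pt "0 0 0.1 0 1" --pt "0 0 0.1 0 1" --pt "0 0 0.1 0 0.6" --pt "0 0 0.1 0 0.3" --pt "0 0 0.1 0 0" --pt "0 0 0 0 0" --pt "0 0 0 0 0" --pt "0 0 0 0 0"

```text
clock: 41.3
eef_pos: [604.8, -22.3, 207.5]
tool_rot: [3.141, 0.0, -0.001]
force: [0.4, 0.3, 0.2]
width: 85.7
```

>>> play_rows --pt "0 0 -1 0 0" --pt "0 0 -3 0 0" --pt "0 0 -6 0 0" --pt "0 0 -8 0 0" --pt "0 0 -8 0 0" --pt "-4 1 -8 0 0" --pt "-8 3 -8 0 0" --pt "-12 5 -8 0 0"

```text
clock: 42.1
eef_pos: [482.9, -72.4, 287.0]
tool_rot: [3.141, 0.001, 0.001]
force: [0.3, -0.7, 0.9]
width: 85.1
```

>>> play_rows --pt "-2 2 0 0 0" --pt "-2 4 0 0 0" --pt "-2 6 0 0 0" --pt "-2 6 0 0 0" --pt "-2 6 0 0 0"

```text
clock: 42.6
eef_pos: [464.5, -131.8, 287.4]
tool_rot: [-3.141, 0.001, -0.001]
force: [0.1, -0.1, 0.0]
width: 85.5
```

```bash
python3 - <<'E'
from h import *
D=viewer.get_image("scene");c=cam(D);cr=cv2.resize(D["img"][140:320,150:380,::-1],None,fx=3.2,fy=3.2,interpolation=cv2.INTER_CUBIC)
for z in (256,230,210,186,162,138): 
    u=(w2p(c,(604.7,-22.6,z))-[150,140])*3.2;print(z,u.round());cv2.drawMarker(cr,tuple(int(a) for a in u),(0,0,255),0,8,1)
cv2.imwrite("pics/fin.png",cr)
s=status.read_state();print(s["clock"],s["eef_pos"],s["force"])
E
```

```text
256 [520.  88.]
230 [518. 120.]
210 [518. 143.]
186 [517. 171.]
162 [516. 198.]
138 [515. 224.]
42.65 [ 464.60307548 -131.13017565  287.32265454] [-0.0661485   0.35507106 -0.51502781]
```

View pics/fin.png

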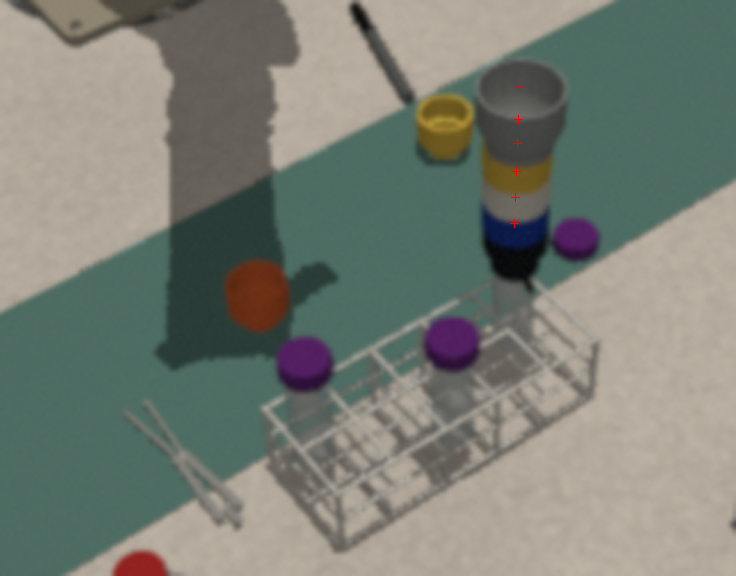

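The full stack is upright and flush: the funnel's rim centre at (520,88) coincides with the predicted seated height. The orange strainer, loose cap and forceps are undisturbed. Handing in.

```bash
python3 -c "
from cell import order,status
print(order.finish_job(),status.read_state()['clock'])"
```

```text
the job is handed in; nothing more can be done
the job is handed in; nothing more can be done
```

The cascade is built on the open tube: blue, white, yellow, then the grey funnel. I handed it in at about 43 s of the 112 s allowed.

- **Seating:** each piece met resistance (about 5–6 N) at its predicted fully-home height, and I pushed about 1 mm further before releasing. The last scene picture shows the stack upright and flush. The funnel's rim is where the seated geometry puts it.
- **Other items:** the orange strainer, the loose cap and the forceps look untouched in that picture. Only the bottle's red cap is in frame; I made no moves near the bottle.
- **Failed first grasp:** `ctrl.tip_reach` says the fingertips are 11 mm ahead of the TCP, but the scene and wrist views put the shut tips about 18 mm behind it. The first grasp on the blue piece therefore closed above its rim without shifting it. I gripped about 30 mm deeper from then on.
- **Weak checks:** the automatic colour fits on the seated white and yellow pieces were poor, mainly from partial masks. For those two I relied on the contact height and the pictures. The top camera placed pieces up to about 6 mm off, so I used the wrist camera's positions.

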